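# Clamp the dehumidifier's drain elbow

### The arm

A 7-joint arm with a two-finger parallel gripper is mounted at the origin on the work surface. World frame = base frame: x ahead of the robot, y to its left, z up, the work surface at z = 0. Lengths are in m, angles in rad, forces in N, time in s.
With the tool pointing down it reaches from about 0.4 to 0.875 m from the base axis. Payload 19.3 kg.
Tool frame: the origin (TCP) lies at the centre of the arm's flange, where the gripper is bolted on; the fingertips stand 173 mm ahead of it and the grasp point (between the pads) lies 155 mm ahead of it (bot.grip_point_offset is the distance from the TCP to the grasp point, in m); z points along the fingers, x is the direction in which the jaws open and shut, and the axes are right-handed (so a half turn about z gives the same grasp; the last joint's range is limited). The gripper opens to 85 mm and grips with 20 to 120 N. Pads are 22 mm wide; open, the fingers measure 114 mm over their backs; the gripper's body (76 mm by 85 mm) begins 54 mm behind the grasp point. The pads swing forward as they close: fully open they stand 13 mm farther back than shut.
Start: joints at [1.28, 0.521, -0.036, 1.599, 0.021, 1.021, -0.113], TCP at [0.137, -0.61, 0.405] pointing down, gripper open.
Joint ranges: [-2.91, 2.91], [-0.3, 2.13], [-1.5, 1.42], [0.17, 2.43], [-1.26, 4.41], [0.16, 1.93], [-2.52, 2.52]. Speed limits (rad/s): [1.89, 1.89, 2.39, 2.39, 3.01, 3.01, 3.01].

### API

Orientations are given as [roll, pitch, yaw] about the fixed x, y, z axes, in that order (R = Rz(yaw) Ry(pitch) Rx(roll)).
In Python, from workcell import bot gives the robot as it stands.
- The arm moves only by the tool step_arm, never from a script. Its argument "plan" is a list that holds one entry, the list of rows, each a list of 4 numbers: the shift along the world's x, y, z in cm, then the turn about the world's z in rad. A call has 1 to 12 rows; each row is the pose to reach, as a shift and turn from the pose measured when the call began; what a row does not reach only later rows make up. A row lasts 1/12 s, in which the tool goes at most 41.7 mm and 7.16 degrees, less where a joint would pass 70% of its speed; a pose out of reach is approached as far as the arm can. A call with a gripper value outside its range is refused whole. "jaw" is the closure, from 0 (fully open) to 1 (shut), set as the call begins (left out, the last holds). The fingers move at their own pace and stop on an object; "force" is the grip in N (left out, the last holds). Time passes only in rows, so rows that repeat a pose let the fingers close. It gives the time, the measured TCP pose, the force and the opening at its end, in the units of the state.
- bot.observe(): the state, without advancing time (a new reading comes with each control period).
- bot.grab_frame(name): name is "scene" or "top" or "wrist"; returns a dict with "pixels" (480x640x3 uint8, blue, green, red), "mtx" (3x3 intrinsics, pixels), "R" (3x3) and "t" (3): a world point X has camera coordinates R X + t. Camera axes: x right, y down, z forward; pixel columns grow to the right and rows downward; lengths in m; the calibration is good to about 2 mm. The wrist camera is an equidistant fisheye: a pixel r from the principal point sees the ray r / f radians off the axis. A picture is of the moment at which its call begins. There is no depth.
- bot.job_done(): hands the job in, once; it reports no verdict.
The state is a dict: "clock": time; "qpos": joint angles; "qd": joint speeds; "joint_efforts": joint torques, N m; "position": TCP position; "tool_rot": TCP orientation; "force": force on the tool from outside, world axes, zero at the start; "moment": the same for the moment, N m; "grip_width": finger opening in m.
Only numpy, scipy, OpenCV 4.12 (cv2) and the standard library are available. Lean on these libraries where they do the work, as an engineer would, in place of code of your own. Each camera call takes 0.05 s, during which the arm holds its last target.

### The job

The white drain elbow is only resting on the dehumidifier's outlet: swing the hinged clamp ring shut around the two flanges by its red grip post, pressing until the black rubber buffer is fully squeezed and keeping it so for a moment, then swing the latch lever by its green grip post over the catch pin until it rests on its yellow stop peg, and let go. Feel your way at both ends, so that the buffer is not crushed and the stop peg not strained, and leave the vase, the acrylic box and the tray with the clips where they are.

Things in the scene. Friction and masses are not known exactly. Their poses are not given: they have to be found in the camera images.
- drain: Fixed unit: white dehumidifier, a pipe and an upright outlet on a grey foot plate (130 x 145 x 12). Origin: outlet's vertical axis at shelf level. Its frame (used below, mm): z up, +y to the dehumidifier (130 x 120 x 213, near face y=240), -x where the clamp opens. Outlet flange 56 across, top z=62; fixed half of the aluminium clamp ring (outer radius 36, z 50-74) on its +x side.
- elbow: Loose white flanged elbow, 180 g, resting on the outlet flange. Origin: centre of the underside of its flange (56 across, 6 thick), so at z=62 and within 2 mm of the outlet axis. Its hose end (22 thick, 45 long) points roughly to +x; top 41 above its origin (103 above the shelf).
- clamp (a joint): Moving half ring about its hinge, rad: 0 = ring edges meet, grows opening (starts 1.2-1.7); closes counter-clockwise from above. Stiff, stays where left: 5.5 N at its post. Its screw-set lug differs each time: it meets the buffer at 0.02-0.09 and bottoms it hard 0.04 further on (-0.02 to 0.05), the push at the post rising from 6 to 15 N; over 20 N crushes. Let go, it springs back 0.018.
- clamp_hinge (a point): Clamp hinge axis (vertical): 48 to +y of the drain origin, at z=62.
- clamp_grip (a point): Point at z=98 on the red grip post of the moving half, to pinch from above: upright, 14 thick, z 74 to 112, nothing above z=74 within 30 of it; it turns with the half, so turn along or hold it loosely. It is 84.4 from the hinge; with the clamp at 0 it is at (-50, -20) in the drain frame, where it closes towards (0.81, -0.59).
- latch (a joint): Steel latch lever about its pivot, rad: starts open at 0-0.2, grows as swung shut (clockwise from above); meets the stop peg at about 1.78. Its hook then holds the steel catch pin (8 thick, on the moving half's lug). Stiff, stays where left: 3 N at its post, 4-6 N from about 0.9 on as it drags the pin in, then a hard stop; 16 N beyond the drag strains the peg. Not to be shut before the clamp.
- latch_pivot (a point): Latch pivot axis (vertical): at (16, -58) in the drain frame, z=84.
- latch_grip (a point): Point at z=111 on the green grip post at the lever's end, to pinch from above: upright, 14 thick, z 88 to 126, the lever (z 80 to 88) under it. It is 70 from the pivot, in drain-frame direction -48 deg (counter-clockwise from +x) minus the latch angle; against the stop at about (-45, -93).
- buffer: Black rubber buffer block (10 x 26 x 16) between the two lugs at the ring's split, opposite the hinge: its middle at about (-3, -55, 62) in the drain frame (its origin starts at the drain's and moves with it). Squeezes 4 mm towards +x against a spring (2 N per mm), then is solid; fully squeezed means over 3.2 mm; over 16 N crushes it.
- latch_stop: Yellow upright stop peg (10 thick, top at z=90) at (45, -52) in the drain frame, met by the lever's short tail 28 from the pivot; its origin is the drain's origin. Over 40 N on it strains it.
- vase: White ceramic vase, 155 tall, 88 across; origin at the centre of its foot. Bystander.
- acrylic_box: Frosted acrylic box with sliding lid, 142 x 100 x 71; origin under its centre. Bystander.
- tray: Black tray, 130 x 200 x 22, holding two silver clips; origin under its centre. Bystander.
There are look-alikes about, which are no part of the job. There is more than one size of the elbow; the one meant has the size given above.

How it is judged:
On the way, in this order (a step that is already met when the one before it is completed fails the run):
1. the clamp ring is shut around both flanges (clamp below 0.07 rad) and pressed until the buffer is fully squeezed (over 3.2 mm), with the latch still open (below 0.5 rad) (value of joint clamp below 0.07 rad and x of buffer in the frame of drain above 0.0032 m and value of joint latch below 0.5 rad), for 0.1 s.
2. the latch is swung to its stop (above 1.74 rad) and holds the clamp shut with the buffer squeezed (over 2.7 mm) (value of joint latch above 1.74 rad and value of joint clamp below 0.07 rad and x of buffer in the frame of drain above 0.0027 m), for 0.2 s.
At the end, for the whole second after the job is handed in: Latch at its stop (above 1.74 rad) and holding the clamp shut (below 0.07 rad, buffer squeezed by over 2.7 mm) with the robot off; elbow at rest, flat on the outlet flange (within 3 mm in height, 5 mm sideways, 0.06 rad of tilt); vase, acrylic box and tray not shifted (all of step 2 and z of elbow in the frame of drain between 0.059 and 0.065 m and horizontal distance between elbow and drain below 0.005 m and angle between elbow's own z axis and vertical below 0.06 rad and linear speed of elbow below 0.01 m/s); the robot touches nothing.
It fails at once if the rubber buffer is crushed (over 16 N on it) (contact force between buffer and anything else above 16 N).
It fails at once if the latch's stop peg is strained (over 40 N on it) (contact force between latch_stop and anything else above 40 N).
It fails at once if the vase is moved by over 10 mm or tipped (distance of vase from where it was at the start of the episode above 0.01 m or angle between vase's own z axis and vertical above 0.15 rad).
It fails at once if the acrylic box or the tray is moved by over 10 mm (distance of any of acrylic_box, tray from where it was at the start of the episode above 0.01 m).
It fails at once if the elbow is lifted off the outlet (z of elbow in the frame of drain above 0.072 m).
It also fails if it takes over 72 s, if anything falls off the work surface, if the arm or the gripper's body presses on something with over 40 N, if the wrist force passes 120 N, or if a joint passes its speed limit or range.

## Working session

There is one attempt and no reset: what is moved stays moved. The work goes in short steps, Python scripts to look and compute and a tool call to move; the robot and the scene stay as the last step left them, time stands still between calls to the robot, and variables do not carry over. Pictures are saved under pics/ and viewed, and the job is handed in when it is done.

Besides the shell and the picture viewer there is one more tool, called after "Request:" in YAML: its name, and indented under it one key for each argument. step_arm: Moves the arm, as the interface text tells. Its arguments: {"type":"object","properties":{"plan":{"type":"array"},"jaw":{"type":"number"},"force":{"type":"number"}},"required":["plan"]}

```bash
mkdir -p pics; cat > h.py <<'E'
import cv2,numpy as np
from workcell import bot
def save(n,f):
    g=bot.grab_frame(n); cv2.imwrite(f'pics/{f}.png',g['pixels']); np.savez(f'pics/{f}.npz',**{k:np.array(g[k]) for k in('mtx','R','t')}); return g
def px2w(f,u,v,z):
    d=np.load(f'pics/{f}.npz'); r=d['R'].T@np.linalg.solve(d['mtx'],[u,v,1.]); c=-d['R'].T@d['t']
    return c+r*(z-c[2])/r[2]
def w2px(f,X):
    d=np.load(f'pics/{f}.npz'); p=d['mtx']@(d['R']@np.array(X)+d['t']); return p[:2]/p[2]
def crop(f,o,x0,y0,w,h,s):
    i=cv2.imread(f'pics/{f}.png')[y0:y0+h,x0:x0+w]; cv2.imwrite(f'pics/{o}.png',cv2.resize(i,None,fx=s,fy=s,interpolation=cv2.INTER_CUBIC))
E
python3 - <<'E'
from h import *
save('scene','s0');save('top','t0')
s=bot.observe();print({k:np.round(v,3) for k,v in s.items()})
E
```

```text
{'clock': np.float64(0.1), 'qpos': array([ 1.28 ,  0.522, -0.036,  1.6  ,  0.021,  1.021, -0.113]), 'qd': array([ 0.002, -0.001, -0.001, -0.002, -0.002,  0.   ,  0.001]), 'joint_efforts': array([ 6.0000e-03, -9.2848e+01,  1.9860e+00, -3.7053e+01,  1.8000e-02,
        5.0000e-03,  0.0000e+00]), 'position': array([ 0.137, -0.61 ,  0.404]), 'tool_rot': array([ 3.141e+00,  1.000e-03, -1.350e+00]), 'force': array([-0.24 ,  0.075,  1.258]), 'moment': array([-0.031, -0.002,  0.007]), 'grip_width': np.float64(0.085)}
```

View pics/s0.png

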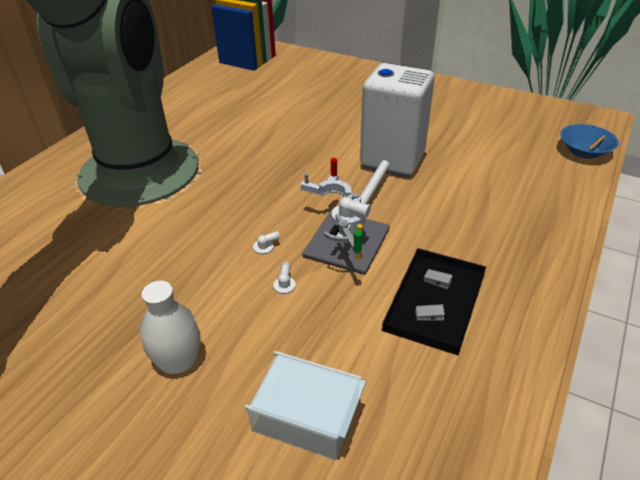

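View pics/t0.png

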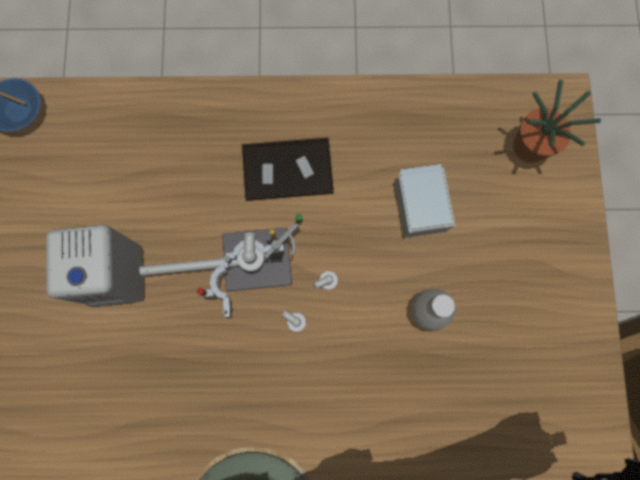

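The scene shows the drain unit at (345,215), with the red post at (334,167) and the green post at (358,240). The two loose small elbows at (265,243) and (285,278) are look-alikes. The elbow on the outlet, (250,250) in the top view, is the one meant. I'll enlarge the crops to measure.

```bash
python3 - <<'E'
from h import *
crop('t0','t0c',190,190,130,130,6); cv2.imwrite('pics/t0c.png',cv2.resize(cv2.imread('pics/t0c.png'),(600,600)))
crop('s0','s0c',280,140,130,150,4)
d=np.load('pics/t0.npz');print(d['mtx'],-d['R'].T@d['t'],d['R'])
E
```

```text
[[551.05363391   0.         323.87763103]
 [  0.         551.05363391 241.94893892]
 [  0.           0.           1.        ]] [ 0.34065849 -0.13968827  1.21244636] [[-0.01584045 -0.99980794  0.01153952]
 [-0.9813491   0.01333463 -0.19177103]
 [ 0.19158033 -0.01436204 -0.98137185]]
```

View pics/t0c.png

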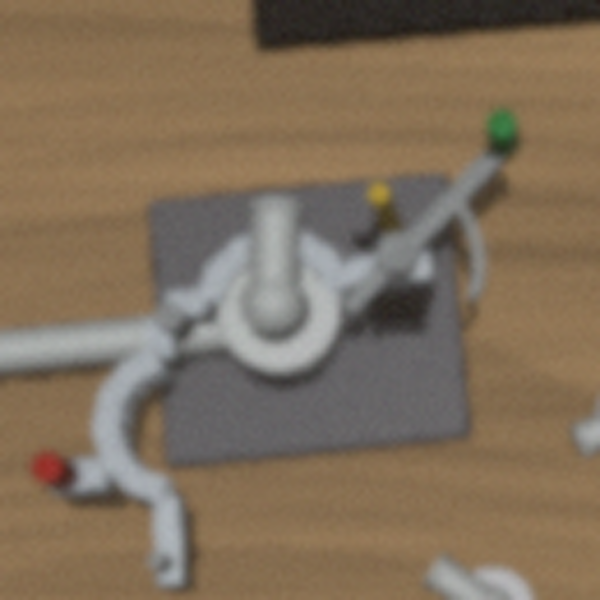

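View pics/s0c.png

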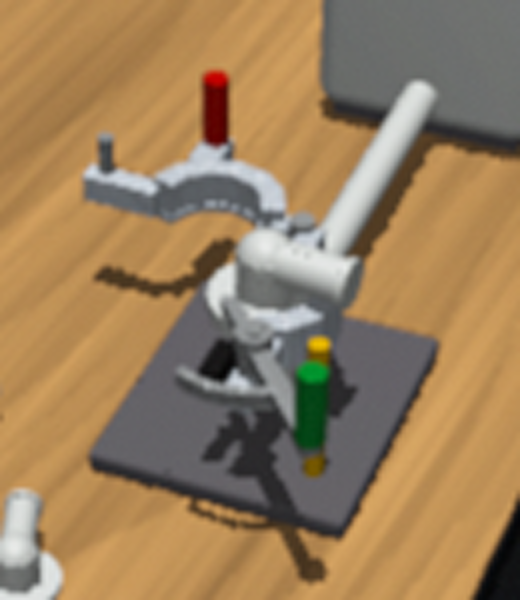

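```bash
cat > fit.py <<'E'
from h import *
from scipy.optimize import least_squares
k=600/130.
T=lambda u,v:(190+u/k,190+v/k)
S=lambda u,v:(280+u/4,140+v/4)
obs=[('t0',T(47,465),'red',112),('s0',S(215,76),'red',112),('t0',T(502,121),'green',126),('s0',S(313,370),'green',126),
('t0',T(380,189),(45,-52),90),('s0',S(319,343),(45,-52),90),('t0',T(280,318),(0,0),68),('t0',T(397,253),(16,-58),90),('t0',T(176,307),(0,48),78),('s0',S(303,219),(0,48),78)]
pl=[T(150,203),T(452,175),T(470,435),T(165,465)]; pc=[(1,1),(1,-1),(-1,-1),(-1,1)]
R2=lambda a:np.array([[np.cos(a),-np.sin(a)],[np.sin(a),np.cos(a)]])
H=np.array([0,48.]);G0=np.array([-50,-20.])
def red(c): return H+R2(-c)@(G0-H)
def green(l): a=np.deg2rad(-48)-l; return np.array([16,-58])+70*np.array([np.cos(a),np.sin(a)])
def W(p,xy,z): return np.r_[p[:2]+R2(p[2])@np.array(xy)/1000,z/1000]
def res(p):
    r=[]
    for f,px,w,z in obs:
        xy=red(p[3]) if w=='red' else green(p[4]) if w=='green' else w
        r+=list(w2px(f,W(p,xy,z))-px)
    for px,c in zip(pl,pc):
        r+=list(w2px('t0',W(p,(p[5]+65*c[0],p[6]+72.5*c[1]),12))-px)
    return np.array(r)
s=None
if __name__=='__main__':
    x=np.r_[px2w('t0',250,255,.06)[:2],0,1.4,.1,0,0]
    for _ in range(1): s=least_squares(res,x,x_scale=[.01,.01,.1,.1,.1,10,10],loss='soft_l1')
    p=s.x;np.save('p.npy',p);print(np.round(p,4));print(np.round(res(p),1).reshape(-1,2))
    print('red',W(p,red(p[3]),98),'red0',W(p,red(0),98),'hinge',W(p,H,62),'green',W(p,green(p[4]),111),'end',W(p,green(1.78),111),'piv',W(p,(16,-58),84))
E
python3 fit.py
```

```text
[ 5.3600e-01 -6.0000e-04  7.5100e-02  1.5842e+00 -2.4000e-02  2.2555e+00
 -8.9897e+00]
[[-0.2 -0.9]
 [-0.5  0.4]
 [-0.6 -0.7]
 [-0.8  0.2]
 [-0.1 -0.1]
 [-1.4  0.5]
 [-0.7 -2.9]
 [ 0.2 -0.6]
 [-1.8  0.7]
 [-0.8  0.2]
 [-0.  -1. ]
 [-0.4 -0.5]
 [ 0.4  1. ]
 [ 0.   0.4]]
red [0.46144158 0.09298392 0.098     ] red0 [ 0.48764273 -0.02428428  0.098     ] hinge [0.53239816 0.04727654 0.062     ] green [ 0.60806616 -0.10435275  0.111     ] end [ 0.4984939  -0.09668838  0.111     ] piv [ 0.55630857 -0.05722366  0.084     ]
```

Request:
step_arm:
  plan:
    - [[6,5,0,-0.05],[12,10,0,-0.1],[18,15,0,-0.15],[24,20,0,-0.2],[29,24,0,-0.25],[31,26,0,-0.25],[31,29,0,-0.25],[31,33,0,-0.3],[31,37,0,-0.3],[31,41,0,-0.35],[31,45,0,-0.35],[31,48,0,-0.4]]
  jaw: 0
  force: 20

```text
clock: 1.1
position: [0.4287, -0.2232, 0.404]
tool_rot: [3.141, 0.001, -1.749]
force: [1.6, 0.6, 0.5]
grip_width: 0.0851
```

Request:
step_arm:
  plan:
    - [[1,4,0,0],[2,8,0,0],[3,12,0,-0.05],[3.2,16,0,-0.05],[3.2,20,0,-0.1],[3.2,24,0,-0.1],[3.2,28,0,-0.15],[3.2,31,0,-0.15],[3.2,31.6,0,-0.15],[3.2,31.6,0,-0.15],[3.2,31.6,0,-0.15],[3.2,31.6,0,-0.15]]

```text
clock: 2.1
position: [0.4608, 0.0914, 0.4039]
tool_rot: [3.141, 0.0, -1.901]
force: [-0.0, -0.7, -0.8]
grip_width: 0.0853
```

```bash
python3 - <<'E'
from h import *
save('wrist','w1');save('top','t1');save('scene','s1');s=bot.observe();print(s['position'],s['tool_rot'],s['qpos'],s['force'])
E
```

```text
[0.46084178 0.09162046 0.40399664] [ 3.14140083e+00  8.40333747e-04 -1.90095825e+00] [-0.14186146  0.28323328 -0.21912678  1.98669538  0.07794769  0.87920448
 -2.30322574] [-0.24915826 -0.0377012  -0.14704121]
```

View pics/w1.png

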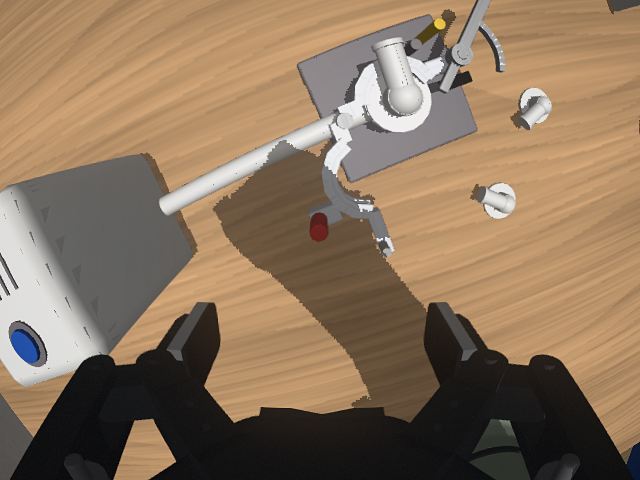

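View pics/s1.png

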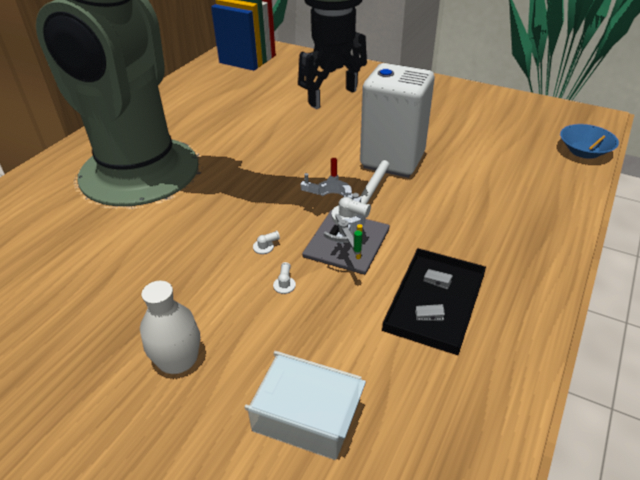

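The wrist view shows the red post top at about (320,219), the hinge at (342,120), the peg top at (441,23) and the pivot at (461,56). I'll refine the fit with these.

```bash
python3 - <<'E'
from h import *
crop('w1','w1c',280,0,240,260,2.3)
E
```

```text
(no output)
```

View pics/w1c.png

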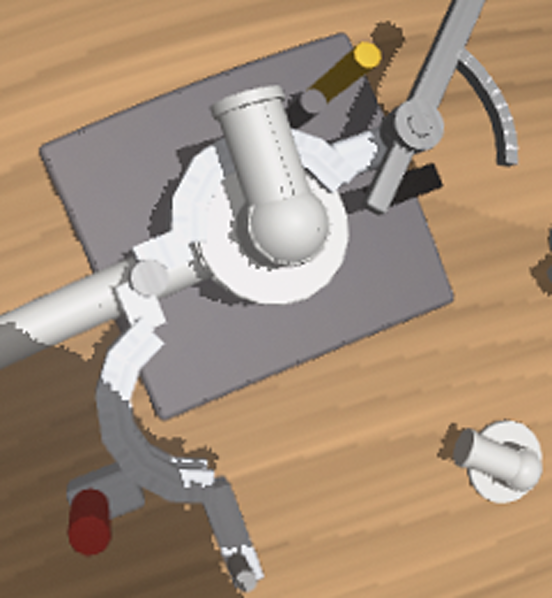

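```bash
cat > fit2.py <<'E'
import h,fit
from fit import *
def fish(f,X):
    d=np.load(f'pics/{f}.npz');c=d['R']@np.array(X)+d['t'];r=np.hypot(c[0],c[1]);th=np.arctan2(r,c[2]);m=d['mtx']
    return np.array([m[0,2]+m[0,0]*th*c[0]/r,m[1,2]+m[1,1]*th*c[1]/r])
C=lambda u,v:(280+u/2.3,v/2.3)
ow=[(C(89,535),'red',112),(C(368,54),(45,-52),90),(C(420,125),(16,-58),92),(C(150,277),(0,48),78),(C(276,232),(0,0),68)]
pw=[C(348,34),C(453,299),C(165,416),C(42,149)]
def res2(p):
    r=list(res(p))
    for px,w,z in ow:
        r+=list((fish('w1',W(p,red(p[3]) if w=='red' else w,z))-px)*.7)
    for px,c in zip(pw,pc): r+=list((fish('w1',W(p,(p[5]+65*c[0],p[6]+72.5*c[1]),12))-px)*.7)
    return np.array(r)
if __name__=='__main__':
    s=least_squares(res2,np.load('p.npy'),x_scale=[.01,.01,.1,.1,.1,10,10],loss='soft_l1')
    p=s.x;np.save('p2.npy',p);print(np.round(p,4));print(np.round(res2(p),1).reshape(-1,2))
    print('red',W(p,red(p[3]),98),'red0',W(p,red(0),98),'hinge',W(p,H,62),'green',W(p,green(p[4]),111),'end',W(p,green(1.78),111),'piv',W(p,(16,-58),84))
E
python3 fit2.py
```

```text
[ 5.3520e-01 -2.0000e-04  5.2700e-02  1.5513e+00 -7.0000e-02  3.0524e+00
 -9.6699e+00]
[[ -0.   -0.8]
 [ -0.7   0.5]
 [ -1.2  -0.2]
 [ -1.   -0.3]
 [  0.3   0.8]
 [ -2.6   0.5]
 [ -0.9  -2.5]
 [  0.2   0.4]
 [ -2.    0.6]
 [ -0.6   0.1]
 [  0.7  -1.7]
 [  0.5   0.2]
 [ -0.1   1.9]
 [ -0.5  -0.2]
 [  0.   -1.1]
 [  1.5   0.6]
 [  0.3   1. ]
 [ -1.   -1.6]
 [ -1.7  -1.8]
 [-92.9  32.3]
 [-28.8 -80.4]
 [ 89.6 -32. ]
 [ 35.3  83.3]]
red [0.46121677 0.09266253 0.098     ] red0 [ 0.48629184 -0.02284473  0.098     ] hinge [0.53264317 0.04769288 0.062     ] green [ 0.60705146 -0.10321769  0.111     ] end [ 0.49551415 -0.09547427  0.111     ] piv [ 0.55420057 -0.05731797  0.084     ]
```

```bash
sed -i 's/zip(pw,pc)/zip(pw,pc[1:]+pc[:1])/' fit2.py; python3 fit2.py
```

```text
[ 5.3470e-01 -1.0000e-03  8.6400e-02  1.6059e+00 -2.1200e-02  4.0296e+00
 -8.7078e+00]
[[-0.4 -0.2]
 [-1.1  0.2]
 [-0.7 -0.6]
 [-0.9  0.1]
 [-0.1  0.3]
 [-1.8  0.4]
 [-0.5 -2.2]
 [ 0.2 -0.3]
 [-1.6  1.6]
 [-1.8  0. ]
 [-0.4 -0.8]
 [-0.8 -1.1]
 [ 0.6  0.4]
 [ 0.4  0.6]
 [-0.2  0.1]
 [ 0.4 -0.2]
 [-0.  -0.2]
 [ 0.3 -0.1]
 [-1.  -1.5]
 [ 0.7 -1.3]
 [ 2.4  1.2]
 [-0.5  2.7]
 [-1.  -0.9]]
red [0.46005933 0.09329368 0.098     ] red0 [ 0.48658281 -0.02521594  0.098     ] hinge [0.53053161 0.04684308 0.062     ] green [ 0.60776901 -0.10407121  0.111     ] end [ 0.49824657 -0.09749359  0.111     ] piv [ 0.5556143  -0.05738195  0.084     ]
```

Request:
step_arm:
  plan:
    - [[-0.1,0.2,-4,0],[-0.1,0.2,-8,0],[-0.1,0.2,-11,0],[-0.1,0.2,-13.5,0],[-0.1,0.2,-14.8,0],[-0.1,0.2,-14.8,0],[-0.1,0.2,-14.8,0]]

```text
clock: 2.83
position: [0.4599, 0.0932, 0.2559]
tool_rot: [3.14, 0.0, -1.902]
force: [0.3, 0.3, 0.8]
grip_width: 0.0856
```

Request:
step_arm:
  plan:
    - [[0,0,0,0],[0,0,0,0],[0,0,0,0],[0,0,0,0],[0,0,0,0],[0,0,0,0],[0,0,0,0],[0,0,0,0]]
  jaw: 0.7

```text
clock: 3.5
position: [0.4599, 0.0932, 0.256]
tool_rot: [3.141, 0.0, -1.902]
force: [0.2, 0.3, -0.2]
grip_width: 0.0256
```

```bash
python3 - <<'E'
from h import *
save('wrist','w2');save('scene','s2');s=bot.observe();print(s['position'],s['tool_rot'],s['force'],s['grip_width'])
crop('s2','s2c',260,80,160,150,4)
E
```

```text
[0.45988489 0.09320748 0.25594434] [ 3.14051666e+00  6.91723136e-05 -1.90151763e+00] [-0.296937   -0.48662818 -0.39174754] 0.025709097574549703
```

View pics/w2.png

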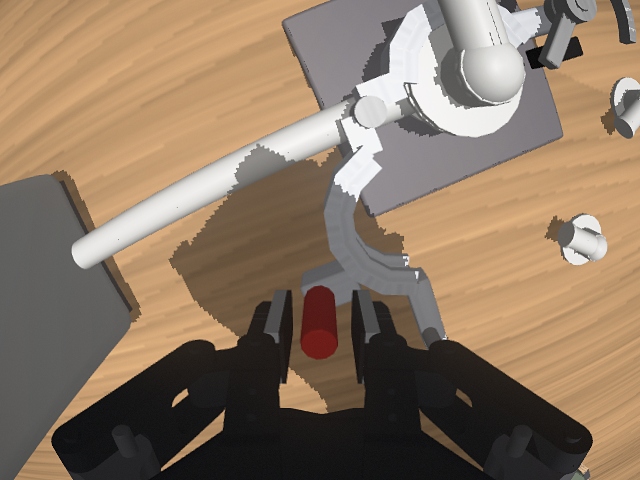

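View pics/s2c.png

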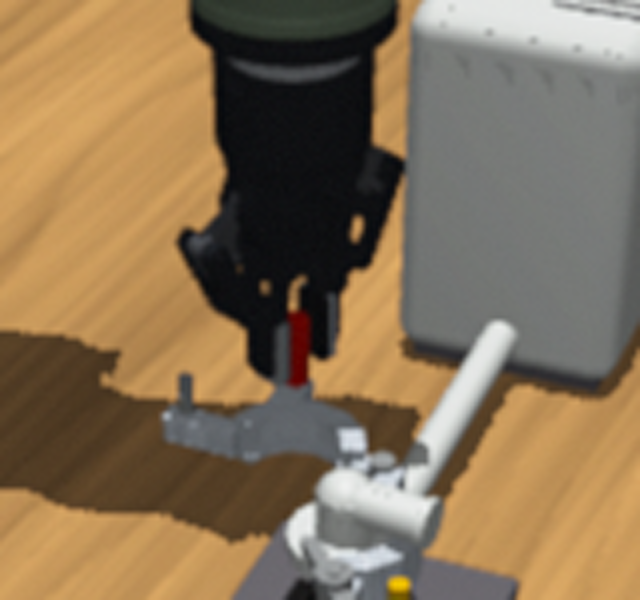

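```bash
cat > arc.py <<'E'
from fit import *
def arc(c0,c1,n,pos,rz,yaw0,yaw1,Hx,sgn):
    # rows for rotating about Hx by sgn*(c0-c1)
    v=pos-Hx
    return [[round(float(a),2) for a in np.r_[(R2(sgn*(c0-c1)*k/n)@v+Hx-pos)*100,0,(yaw1-yaw0)*k/n]] for k in range(1,n+1)]
E
python3 - <<'E'
from arc import *
p=np.load('p2.npy');Hw=W(p,H,62)[:2];s=bot.observe();pos=s['position'][:2]
for r in arc(1.606,.9,12,pos,0,-1.902,-1.902+.6,Hw,1):print(r,end=',')
E
```

```text
[-0.26, -0.42, 0.0, 0.05],[-0.5, -0.86, 0.0, 0.1],[-0.7, -1.31, 0.0, 0.15],[-0.89, -1.78, 0.0, 0.2],[-1.04, -2.25, 0.0, 0.25],[-1.17, -2.73, 0.0, 0.3],[-1.27, -3.22, 0.0, 0.35],[-1.33, -3.71, 0.0, 0.4],[-1.37, -4.2, 0.0, 0.45],[-1.39, -4.7, 0.0, 0.5],[-1.37, -5.2, 0.0, 0.55],[-1.32, -5.69, 0.0, 0.6],
```

Request:
step_arm:
  plan:
    - [[-0.3,-0.4,0,0.05],[-0.5,-0.9,0,0.1],[-0.7,-1.3,0,0.15],[-0.9,-1.8,0,0.2],[-1.05,-2.25,0,0.25],[-1.15,-2.75,0,0.3],[-1.25,-3.2,0,0.35],[-1.35,-3.7,0,0.4],[-1.35,-4.2,0,0.45],[-1.4,-4.7,0,0.5],[-1.35,-5.2,0,0.55],[-1.3,-5.7,0,0.6]]
  jaw: 0.8
  force: 60

```text
clock: 4.6
position: [0.4466, 0.0366, 0.2559]
tool_rot: [3.14, 0.001, -1.298]
force: [-3.3, 5.2, 3.6]
grip_width: 0.0173
```

```bash
python3 - <<'E'
from arc import *
save('wrist','w3')
p=np.load('p2.npy');Hw=W(p,H,62)[:2];s=bot.observe();pos=s['position'][:2];print(s['position'],s['tool_rot'],s['force'],s['grip_width'])
c=1.606-((np.arctan2(*(pos-Hw)[::-1]))%(2*np.pi)-np.arctan2(.0933-Hw[1],.46-Hw[0])%(2*np.pi));print(c)
for r in arc(c,.2,12,pos,0,-1.302,-.72,Hw,1):print(r,end=',')
E
```

```text
[0.44665932 0.03566751 0.25589717] [ 3.13986134e+00  3.07299733e-04 -1.29506877e+00] [-3.80441426  2.07196656  3.5654776 ] 0.01692600905053732
0.8910904853428498
[0.08, -0.48, 0.0, 0.05],[0.18, -0.96, 0.0, 0.1],[0.32, -1.43, 0.0, 0.15],[0.48, -1.89, 0.0, 0.19],[0.66, -2.34, 0.0, 0.24],[0.87, -2.77, 0.0, 0.29],[1.11, -3.2, 0.0, 0.34],[1.37, -3.61, 0.0, 0.39],[1.66, -4.01, 0.0, 0.44],[1.96, -4.39, 0.0, 0.49],[2.29, -4.75, 0.0, 0.53],[2.64, -5.09, 0.0, 0.58],
```

View pics/w3.png

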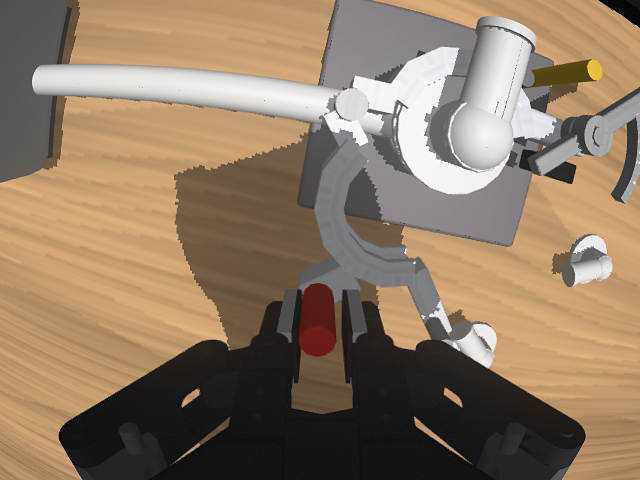

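Request:
step_arm:
  plan:
    - [[0.1,-0.5,0,0.05],[0.2,-0.95,0,0.1],[0.3,-1.45,0,0.15],[0.5,-1.9,0,0.2],[0.65,-2.35,0,0.25],[0.85,-2.75,0,0.3],[1.1,-3.2,0,0.35],[1.35,-3.6,0,0.4],[1.65,-4.0,0,0.45],[1.95,-4.4,0,0.5],[2.3,-4.75,0,0.55],[2.3,-4.75,0,0.55]]

```text
clock: 5.65
position: [0.4698, -0.0122, 0.2558]
tool_rot: [3.14, 0.001, -0.743]
force: [0.1, -0.2, 0.2]
grip_width: 0.0173
```

```bash
cat > st.py <<'E'
from arc import *
p=np.load('p2.npy');Hw=W(p,H,62)[:2];s=bot.observe();pos=s['position'][:2];print(s['clock'],s['position'],s['tool_rot'],s['force'],s['grip_width'])
c=1.606-((np.arctan2(*(pos-Hw)[::-1]))%(2*np.pi)-np.arctan2(.0933-Hw[1],.46-Hw[0])%(2*np.pi))
v=(pos-Hw)/np.linalg.norm(pos-Hw);t=np.array([-v[1],v[0]]);print('c',c,'t',t,'Ft',s['force'][:2]@t,'Fr',s['force'][:2]@v,'rad',np.linalg.norm(pos-Hw))
E
python3 st.py; python3 - <<'E'
from h import *
save('wrist','w4')
E
```

```text
5.65 [ 0.46982449 -0.01217087  0.25577779] [ 3.13968603e+00  8.13844442e-04 -7.43442534e-01] [ 0.11422537 -0.22114443  0.16921118] 0.017266523403180273
c 0.25229876728348777 t [ 0.6970368  -0.71703535] Ft 0.23818765676484463 Fr 0.07224217778831411 rad 0.08466404559051556
```

View pics/w4.png

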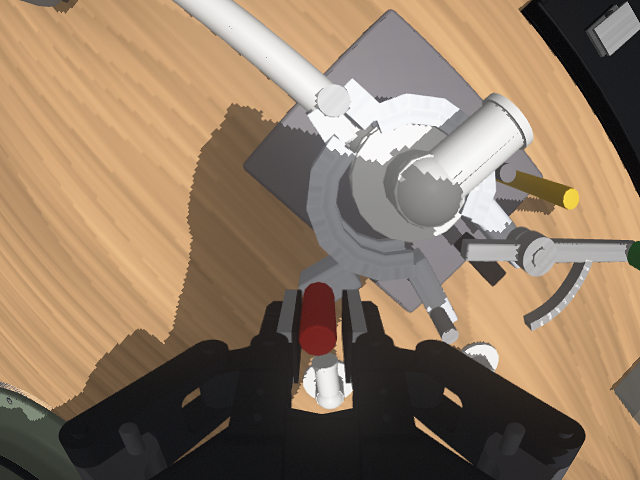

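Request:
step_arm:
  plan:
    - [[0.1,-0.1,0,0.02],[0.2,-0.2,0,0.04],[0.3,-0.3,0,0.05],[0.4,-0.4,0,0.06],[0.5,-0.5,0,0.08],[0.6,-0.58,0,0.09]]

```text
clock: 6.2
position: [0.4755, -0.0174, 0.2557]
tool_rot: [3.14, 0.001, -0.655]
force: [-3.6, 4.5, 2.5]
grip_width: 0.017
```

```bash
python3 st.py
```

```text
6.2 [ 0.47548433 -0.01738959  0.25573486] [ 3.13982887e+00  1.16633494e-03 -6.54952601e-01] [-3.56864004  4.4908703   2.50958078] 0.0169971039776985
c 0.16130181962674173 t [ 0.75931092 -0.65072799] Ft -5.632042383247719 Fr -1.087752897852483 rad 0.08459337500539268
```

Request:
step_arm:
  plan:
    - [[0.1,-0.1,0,0.01],[0.2,-0.15,0,0.02],[0.3,-0.25,0,0.04],[0.3,-0.25,0,0.04]]

```text
clock: 6.53
position: [0.4783, -0.0196, 0.2557]
tool_rot: [3.14, 0.002, -0.614]
force: [-2.5, 1.9, 3.4]
grip_width: 0.017
```

```bash
python3 st.py
```

```text
6.5333 [ 0.47832627 -0.01964742  0.25568671] [ 3.13961264e+00  1.66224733e-03 -6.13648457e-01] [-2.47269979  1.93534159  3.35823221] 0.017042841738520248
c 0.1183823047985968 t [ 0.78653203 -0.61754949] Ft -3.140026788138649 Fr 0.004806336254654701 rad 0.08453628797199046
```

Request:
step_arm:
  plan:
    - [[0.1,-0.08,0,0.01],[0.2,-0.16,0,0.02],[0.2,-0.16,0,0.02]]

```text
clock: 6.78
position: [0.4802, -0.0211, 0.2557]
tool_rot: [3.139, 0.002, -0.593]
force: [-3.9, 1.6, 3.3]
grip_width: 0.0174
```

```bash
python3 st.py
```

```text
6.7833 [ 0.48020525 -0.02110896  0.25566393] [ 3.13938404e+00  1.95749697e-03 -5.93387948e-01] [-3.92898974  1.60637829  3.32656422] 0.017423345063949897
c 0.09022714015335276 t [ 0.80360521 -0.59516272] Ft -4.113413103279521 Fr 1.0474942493417039 rad 0.08455898966877276
```

Request:
step_arm:
  plan:
    - [[0.04,-0.03,0,0.01],[0.08,-0.06,0,0.01],[0.12,-0.09,0,0.02]]

```text
clock: 7.03
position: [0.4812, -0.0218, 0.2557]
tool_rot: [3.139, 0.002, -0.574]
force: [-3.8, 2.4, 3.1]
grip_width: 0.0171
```

Request:
step_arm:
  plan:
    - [[0.04,-0.03,0,0.01],[0.08,-0.06,0,0.01],[0.12,-0.09,0,0.01]]

```text
clock: 7.28
position: [0.4822, -0.0225, 0.2557]
tool_rot: [3.139, 0.003, -0.564]
force: [-4.7, 4.1, 4.6]
grip_width: 0.0171
```

```bash
python3 st.py
```

```text
7.2833 [ 0.48223229 -0.02247749  0.2556655 ] [ 3.13907955e+00  2.59445731e-03 -5.63637210e-01] [-4.67976683  4.12875188  4.59043738] 0.01710982601215618
c 0.061302515241218325 t [ 0.82048153 -0.57167303] Ft -6.1999583650207715 Fr -0.7122681713445966 rad 0.08448766426262315
```

Request:
step_arm:
  plan:
    - [[0.04,-0.03,0,0],[0.08,-0.06,0,0.01],[0.12,-0.09,0,0.01]]

```text
clock: 7.53
position: [0.4831, -0.023, 0.2556]
tool_rot: [3.139, 0.003, -0.553]
force: [-6.3, 4.8, 6.1]
grip_width: 0.0169
```

```bash
python3 st.py
```

```text
7.5333 [ 0.48311197 -0.02304573  0.25564904] [ 3.13881     0.00322346 -0.55302564] [-6.33045341  4.81814905  6.12219664] 0.016879004886811353
c 0.04890996293679728 t [ 0.82750284 -0.56146154] Ft -7.943673513879951 Fr -0.4327259181446934 rad 0.08445749225502168
```

Request:
step_arm:
  plan:
    - [[0.04,-0.03,0,0],[0.08,-0.06,0,0.01],[0.08,-0.06,0,0.01]]

```text
clock: 7.78
position: [0.4836, -0.0232, 0.2556]
tool_rot: [3.139, 0.004, -0.542]
force: [-6.3, 3.5, 5.9]
grip_width: 0.0172
```

```bash
python3 st.py
```

```text
7.7833 [ 0.48358512 -0.02321799  0.2556223 ] [ 3.13865724  0.00396562 -0.54226763] [-6.25468002  3.50635905  5.88332127] 0.01717904493724531
c 0.04312062255912896 t [ 0.83073944 -0.55666146] Ft -7.1478643398660315 Fr 0.5688685302345058 rad 0.0843357981449412
```

Request:
step_arm:
  plan:
    - [[0.04,-0.03,0,0],[0.08,-0.06,0,0.01],[0.12,-0.09,0,0.01]]

```text
clock: 8.03
position: [0.4843, -0.0236, 0.2556]
tool_rot: [3.138, 0.005, -0.531]
force: [-8.3, 5.9, 7.3]
grip_width: 0.0172
```

```bash
python3 st.py
```

```text
8.0333 [ 0.48432023 -0.02362491  0.25559373] [ 3.13831399  0.00496546 -0.53138624] [-8.26769429  5.93319639  7.33756073] 0.017157439653373054
c 0.03318556692096242 t [ 0.83622882 -0.54838068] Ft -10.167334464270196 Fr -0.42766598335254297 rad 0.08426878691005268
```

Request:
step_arm:
  plan:
    - [[0.04,-0.03,0,0],[0.08,-0.06,0,0],[0.12,-0.09,0,0]]

```text
clock: 8.28
position: [0.485, -0.024, 0.2555]
tool_rot: [3.138, 0.006, -0.531]
force: [-8.9, 6.0, 7.9]
grip_width: 0.0171
```

```bash
python3 st.py
```

```text
8.2833 [ 0.48495915 -0.02403079  0.25553676] [ 3.13783035  0.00624041 -0.53125179] [-8.92005752  6.02827344  7.91175615] 0.01714538930518778
c 0.024203133418129186 t [ 0.84112081 -0.54084729] Ft -10.763221318598715 Fr -0.24611731818062407 rad 0.08426122874040788
```

Request:
step_arm:
  plan:
    - [[0.04,-0.03,0,0],[0.08,-0.05,0,0],[0.12,-0.08,0,0]]

```text
clock: 8.53
position: [0.4855, -0.0243, 0.2555]
tool_rot: [3.137, 0.008, -0.531]
force: [-10.5, 6.3, 9.1]
grip_width: 0.0177
```

```bash
python3 st.py
```

```text
8.5333 [ 0.48548112 -0.02428033  0.25545589] [ 3.1371228   0.00774847 -0.53099048] [-10.49143733   6.32429115   9.1091091 ] 0.01774287979419395
c 0.01738514252236656 t [ 0.84478872 -0.53510001] Ft -12.247176157538572 Fr 0.27127835367066216 rad 0.08419077287010311
```

Request:
step_arm:
  plan:
    - [[0.04,-0.03,0,0],[0.08,-0.05,0,0],[0.12,-0.08,0,0]]

```text
clock: 8.78
position: [0.486, -0.0245, 0.2554]
tool_rot: [3.136, 0.009, -0.531]
force: [-11.4, 6.9, 9.5]
grip_width: 0.017
```

```bash
python3 st.py
```

```text
8.7833 [ 0.48596922 -0.02449782  0.25535143] [ 3.13642582  0.00937358 -0.53069611] [-11.35904363   6.92111461   9.4993325 ] 0.0169604703778474
c 0.011099501272519463 t [ 0.84813546 -0.52977943] Ft -13.300671824345542 Fr 0.14774497741178355 rad 0.08411498633028965
```

Request:
step_arm:
  plan:
    - [[0.04,-0.02,0,0],[0.08,-0.05,0,0],[0.12,-0.07,0,0]]

```text
clock: 9.03
position: [0.4864, -0.0246, 0.2552]
tool_rot: [3.136, 0.011, -0.53]
force: [-10.9, 5.9, 9.5]
grip_width: 0.0169
```

```bash
python3 st.py
```

```text
9.0333 [ 0.48641403 -0.02463871  0.25521556] [ 3.13564462  0.01110904 -0.53042615] [-10.91080602   5.92695747   9.45218321] 0.01690664833209387
c 0.005719710077088047 t [ 0.85097327 -0.525209  ] Ft -12.39769569150117 Fr 0.6867710764189535 rad 0.08400003932334435
```

Request:
step_arm:
  plan:
    - [[0.04,-0.02,0,0],[0.08,-0.05,0,0]]

```text
clock: 9.2
position: [0.4866, -0.0247, 0.2551]
tool_rot: [3.135, 0.012, -0.53]
force: [-11.4, 7.9, 7.6]
grip_width: 0.0168
```

```bash
python3 st.py
```

```text
9.2 [ 0.4866332  -0.0246751   0.25514326] [ 3.1350272   0.01233093 -0.53026199] [-11.36019695   7.89712262   7.56215093] 0.016805279375269135
c 0.003269445147691785 t [ 0.85225762 -0.52312231] Ft -13.81297542912264 Fr -0.7876104253026456 rad 0.08391615111555496
```

```bash
cat >> st.py <<'E'
from scipy.spatial.transform import Rotation as Ro
g=(s['position']+Ro.from_euler('xyz',s['tool_rot']).as_matrix()@[0,0,.155])[:2]
c=1.606-((np.arctan2(*(g-Hw)[::-1]))%(2*np.pi)-np.arctan2(.0933-Hw[1],.46-Hw[0])%(2*np.pi))
print('grip c',c,'post c',c+(s['grip_width']-.014)/2/.0844,'q',np.round(s['qpos'],4))
E
python3 st.py
```

```text
9.2 [ 0.4866332  -0.0246751   0.25514326] [ 3.1350272   0.01233093 -0.53026199] [-11.36019695   7.89712262   7.56215093] 0.016805279375269135
c 0.003269445147691785 t [ 0.85225762 -0.52312231] Ft -13.81297542912264 Fr -0.7876104253026456 rad 0.08391615111555496
grip c 0.025510776596427975 post c 0.0421297302413873 q [ 0.3443  0.594  -0.5499  2.0492  0.5027  0.6465 -1.0736]
```

Request:
step_arm:
  plan:
    - [[0.05,-0.03,0,0],[0.1,-0.06,0,0],[0.13,-0.08,0,0]]

```text
clock: 9.45
position: [0.4871, -0.0248, 0.255]
tool_rot: [3.134, 0.014, -0.53]
force: [-12.0, 7.9, 9.5]
grip_width: 0.017
```

```bash
python3 st.py
```

```text
9.45 [ 0.48714377 -0.024844    0.25503089] [ 3.1342241   0.01417697 -0.52991254] [-12.04021912   7.85682988   9.51136608] 0.017037032595752934
c -0.0029779429047926964 t [ 0.85550911 -0.51778775] Ft -14.368687474476117 Fr -0.4873115504342363 rad 0.08379463923316187
grip c 0.022681120600070992 post c 0.040673019864010174 q [ 0.3451  0.5953 -0.5506  2.0472  0.5015  0.6494 -1.0715]
```

Request:
step_arm:
  plan:
    - [[0.05,-0.03,0,0],[0.1,-0.06,0,0],[0.13,-0.08,0,0]]

```text
clock: 9.7
position: [0.4876, -0.025, 0.2549]
tool_rot: [3.133, 0.016, -0.53]
force: [-12.0, 7.3, 9.1]
grip_width: 0.0176
```

```bash
python3 st.py
```

```text
9.7 [ 0.48759507 -0.02503124  0.25490804] [ 3.13335447  0.01611333 -0.52963994] [-11.97752033   7.26605561   9.07914296] 0.017554690353336025
c -0.008747571787256048 t [ 0.8584823  -0.51284319] Ft -14.008836357787143 Fr -0.09519037145789362 rad 0.08372254621925616
grip c 0.02048341383841401 post c 0.041542005979030266 q [ 0.3459  0.5966 -0.5513  2.0453  0.5002  0.6522 -1.0695]
```

Request:
step_arm:
  plan:
    - [[0.04,-0.03,0,0],[0.08,-0.05,0,0],[0.08,-0.05,0,0]]

```text
clock: 9.95
position: [0.4878, -0.025, 0.2548]
tool_rot: [3.133, 0.018, -0.529]
force: [-8.6, 5.2, 6.8]
grip_width: 0.017
```

```bash
python3 st.py
```

```text
9.95 [ 0.48780187 -0.02502583  0.25479692] [ 3.13275178  0.0175474  -0.52947018] [-8.57012772  5.21108919  6.81733536] 0.01697319274256029
c -0.01083766444454315 t [ 0.85955231 -0.51104777] Ft -10.029588600834494 Fr -0.09945915095266074 rad 0.08361202691356151
grip c 0.021033863768449956 post c 0.03864756484996826 q [ 0.3462  0.5975 -0.5518  2.0442  0.4993  0.6541 -1.0684]
```

Request:
step_arm:
  plan:
    - [[0.04,-0.02,0,0],[0.07,-0.04,0,0],[0.1,-0.06,0,0],[0.13,-0.08,0,0],[0.15,-0.09,0,0]]

```text
clock: 10.37
position: [0.4884, -0.0252, 0.2547]
tool_rot: [3.132, 0.02, -0.529]
force: [-12.9, 7.7, 10.4]
grip_width: 0.0172
```

```bash
python3 st.py
```

```text
10.3667 [ 0.4883517  -0.02524843  0.25465987] [ 3.13172302  0.01970407 -0.52903479] [-12.85091515   7.667384    10.39778221] 0.0172083882075798
c -0.01785803651564488 t [ 0.86311885 -0.50500084] Ft -14.96390247859365 Fr -0.1281406405949058 rad 0.0835244339715676
grip c 0.01802381735547276 post c 0.03703085649990284 q [ 0.3471  0.599  -0.5526  2.0419  0.498   0.6574 -1.066 ]
```

Request:
step_arm:
  plan:
    - [[0.05,-0.03,0,0],[0.09,-0.05,0,0],[0.12,-0.07,0,0],[0.15,-0.09,0,0],[0.17,-0.1,0,0]]

```text
clock: 10.78
position: [0.4889, -0.0254, 0.2545]
tool_rot: [3.131, 0.022, -0.528]
force: [-15.2, 9.4, 11.6]
grip_width: 0.0169
```

```bash
python3 st.py
```

```text
10.7833 [ 0.48894817 -0.02537464  0.25448447] [ 3.13061307  0.02233915 -0.52841008] [-15.20071695   9.36531946  11.57281287] 0.01687880100630286
c -0.024800775721536494 t [ 0.86660411 -0.49899631] Ft -17.846263626109902 Fr -0.5309226017203186 rad 0.08333415657753931
grip c 0.01601826565862763 post c 0.03307277398980571 q [ 0.348   0.6008 -0.5536  2.0393  0.4964  0.6613 -1.0633]
```

```bash
python3 - <<'E'
from h import *
save('wrist','w5');save('scene','s5')
crop('w5','w5c',280,60,300,260,2.5);crop('s5','s5c',280,140,140,130,5)
E
python3 st.py
```

```text
10.8833 [ 0.48892037 -0.02538074  0.25448447] [ 3.13057584  0.02236955 -0.52843954] [-14.46715872   8.77438369  10.08589356] 0.016831046472092853
c -0.024548238196467898 t [ 0.86647806 -0.49921515] Ft -16.915780935550732 Fr -0.38058623282436627 rad 0.083353314947429
grip c 0.016309754028136725 post c 0.03308135635096168 q [ 0.348   0.6008 -0.5536  2.0394  0.4964  0.6613 -1.0633]
```

View pics/w5c.png

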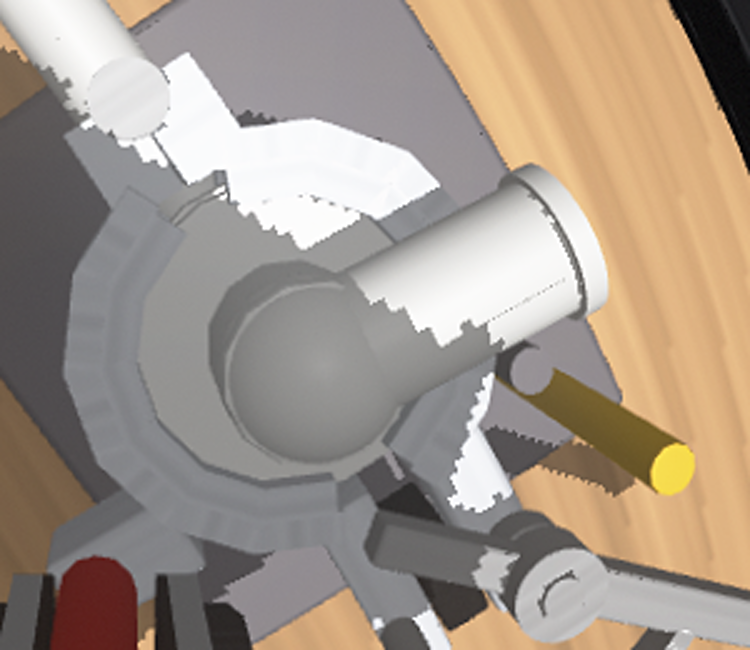

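View pics/s5c.png

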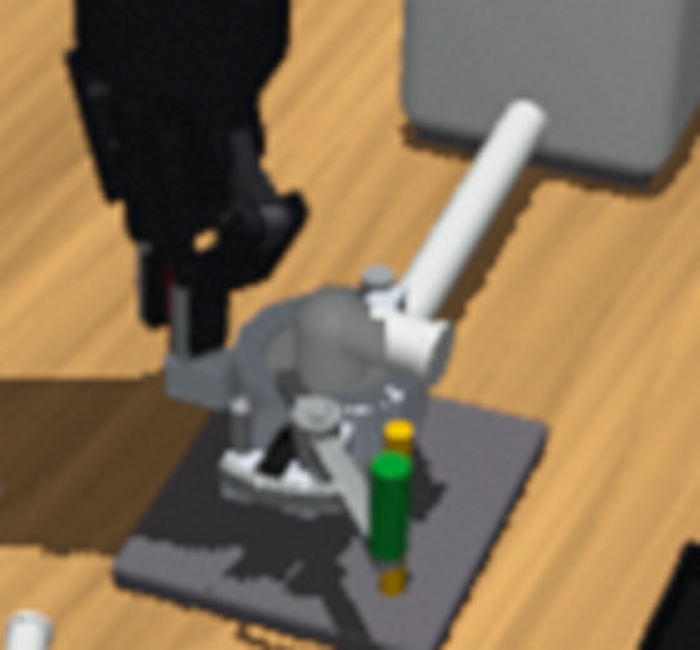

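Request:
step_arm:
  plan:
    - [[0.06,-0.03,0,0],[0.1,-0.06,0,0],[0.13,-0.07,0,0],[0.15,-0.08,0,0],[0.15,-0.08,0,0]]

```text
clock: 11.3
position: [0.4893, -0.0254, 0.2543]
tool_rot: [3.129, 0.025, -0.528]
force: [-12.8, 6.2, 10.1]
grip_width: 0.0172
```

```bash
python3 st.py
```

```text
11.3 [ 0.48930224 -0.0253852   0.25429798] [ 3.12936332  0.02496468 -0.52790892] [-12.80712898   6.18248999  10.13381166] 0.017222729684824974
c -0.02855358640064387 t [ 0.86847064 -0.49574061] Ft -14.187526835147843 Fr 0.9797028398920574 rad 0.08316721052131995
grip c 0.017119530756118495 post c 0.03621153125863611 q [ 0.3485  0.6023 -0.5545  2.0374  0.4949  0.6648 -1.0612]
```

Request:
step_arm:
  plan:
    - [[0.05,-0.03,0,0],[0.09,-0.05,0,0],[0.12,-0.07,0,0],[0.15,-0.09,0,0],[0.18,-0.1,0,0]]

```text
clock: 11.72
position: [0.4899, -0.0255, 0.2541]
tool_rot: [3.128, 0.028, -0.527]
force: [-15.9, 9.7, 12.8]
grip_width: 0.0172
```

```bash
python3 - <<'E'
from h import *
save('wrist','w6');save('wrist','w6')
E
python3 st.py
```

```text
11.8167 [ 0.48988971 -0.02550888  0.25415352] [ 3.12807389  0.02774848 -0.52728949] [-16.81992445   9.09730252  11.64100252] 0.017172109304019672
c -0.03544057082235663 t [ 0.87186417 -0.48974775] Ft -19.12007300700924 Fr 0.30590804433979357 rad 0.08298536067852774
grip c 0.015471874826415766 post c 0.03426399155639012 q [ 0.3494  0.604  -0.5555  2.0347  0.4932  0.6689 -1.0584]
```

Request:
step_arm:
  plan:
    - [[-0.1,0.05,0,0],[-0.15,0.1,0,0],[-0.2,0.1,0,0]]

```text
clock: 12.07
position: [0.488, -0.0245, 0.2541]
tool_rot: [3.128, 0.027, -0.527]
force: [-0.3, 0.3, -0.2]
grip_width: 0.0172
```

Request:
step_arm:
  plan:
    - [[0,0,0,0],[0,0,0,0],[0,0,0,0],[0,0,3,0],[0,0,6,0],[0,0,9,0],[0,0,12,0],[0,0,14,0],[0,0,14,0]]
  jaw: 0.5

```text
clock: 12.82
position: [0.4887, -0.0244, 0.3978]
tool_rot: [3.13, 0.022, -0.528]
force: [0.3, -0.5, -0.1]
grip_width: 0.0433
```

```bash
python3 - <<'E'
from h import *
save('wrist','w7');save('scene','s7');save('top','t7')
crop('s7','s7c',280,140,140,130,5);crop('t7','t7c',190,190,130,130,5)
E
python3 st.py
```

```text
12.9667 [ 0.48784023 -0.02477828  0.39372507] [ 3.1277835   0.02733241 -0.52783975] [-0.0472171   0.30705418 -0.29669223] 0.04273553722418701
c -0.009715920174121484 t [ 0.85897851 -0.51201164] Ft -0.1977737915732283 Fr -0.23957723701472414 rad 0.08337969239317969
grip c 0.03950348666908998 post c 0.20973771193086138 q [ 0.4668  0.3938 -0.686   1.9261  0.2929  0.9557 -0.8878]
```

View pics/w7.png

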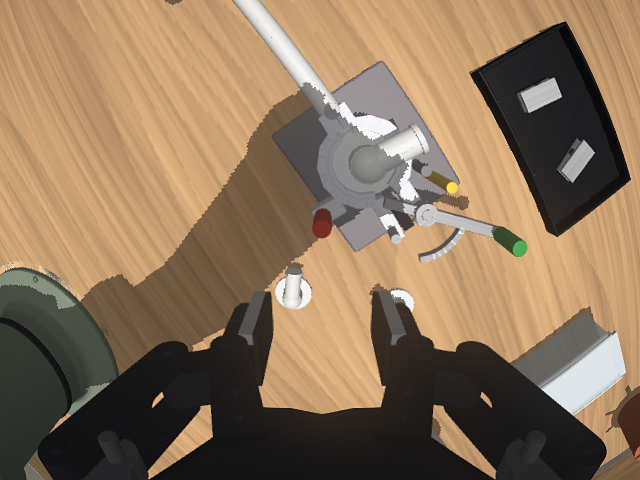

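View pics/s7c.png

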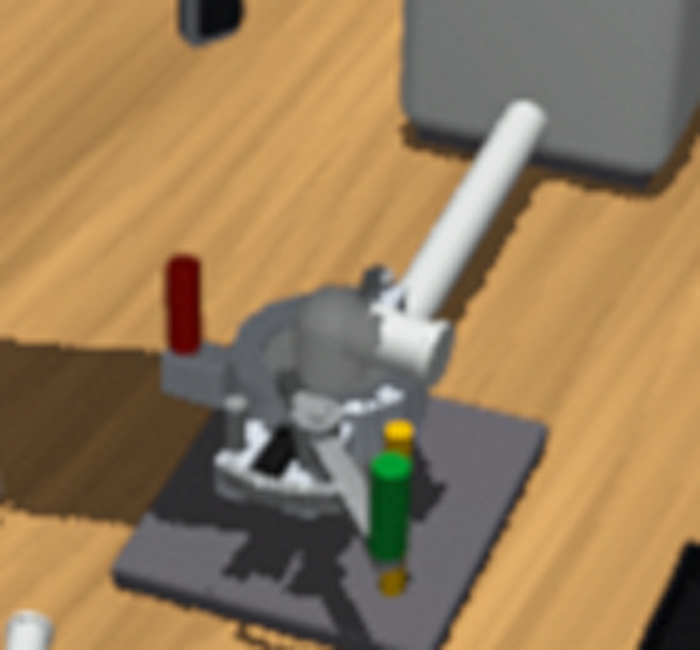

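```bash
python3 - <<'E'
from fit import *
from scipy.spatial.transform import Rotation as Ro
p=np.load('p2.npy');s=bot.observe();R=Ro.from_euler('xyz',s['tool_rot']).as_matrix()
g=s['position']+R@[0,0,.155];G=W(p,green(0),113);print(g,G)
dy=.82-s['tool_rot'][2];Rn=Ro.from_euler('z',dy).as_matrix()@R
print(dy,G-Rn@[0,0,.155]-s['position'])
P=W(p,(16,-58),84)
print('green l for image: fit',p[4],W(p,green(p[4]),126))
E
```

```text
[ 0.48310309 -0.02449399  0.23879773] [ 0.60676556 -0.10516845  0.113     ]
1.3478397485261864 [ 0.12025002 -0.07583314 -0.12579773]
green l for image: fit -0.021241757468094313 [ 0.60776901 -0.10407121  0.126     ]
```

Request:
step_arm:
  plan:
    - [[1.2,-0.8,0,0.12],[2.4,-1.5,0,0.24],[3.6,-2.3,0,0.36],[4.8,-3,0,0.48],[6,-3.8,0,0.6],[7.2,-4.6,0,0.72],[8.4,-5.3,0,0.84],[9.6,-6.1,0,0.96],[10.8,-6.8,0,1.08],[12,-7.6,0,1.2],[12,-7.6,0,1.3],[12,-7.6,0,1.35]]
  jaw: 0.3

```text
clock: 13.97
position: [0.6081, -0.1012, 0.3917]
tool_rot: [3.13, 0.028, 0.828]
force: [-0.3, 0.2, -0.1]
grip_width: 0.0597
```

```bash
cat > sg.py <<'E'
from fit2 import *
from scipy.spatial.transform import Rotation as Ro
p=np.load('p2.npy');s=bot.observe();R=Ro.from_euler('xyz',s['tool_rot']).as_matrix()
g=s['position']+R@[0,0,.155];P=W(p,(16,-58),84)[:2]
v=g[:2]-P;r=np.linalg.norm(v);l=(np.deg2rad(-48)+p[2]-np.arctan2(v[1],v[0])+1)%(2*np.pi)-1
t=np.array([v[1],-v[0]])/r
print(round(s['clock'],2),'pos',np.round(s['position'],4),'rot',np.round(s['tool_rot'],3),'grip',np.round(g,4),'w',round(s['grip_width'],4))
print('l',round(l,4),'r',round(r,4),'Ft',round(s['force'][:2]@t,2),'Fr',round(s['force'][:2]@v/r,2),'Fz',round(s['force'][2],2),'t',np.round(t,3))
E
python3 sg.py; python3 - <<'E'
from fit2 import *
save('wrist','w8');p=np.load('p2.npy');print(fish('w8',W(p,green(p[4]),126)),fish('w8',W(p,green(0),126)))
E
```

```text
13.97 pos [ 0.6081 -0.1012  0.3917] rot [3.13  0.028 0.828] grip [ 0.6065 -0.1056  0.2367] w 0.0597
l 0.007 r 0.0701 Ft 0.12 Fr -0.35 Fz -0.09 t [-0.688 -0.726]
[330.61446446 240.82060317] [328.37243358 240.80411337]
```

View pics/w8.png

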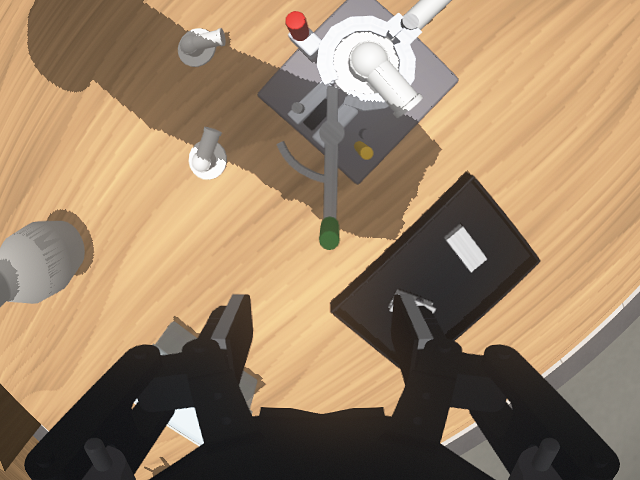

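Request:
step_arm:
  plan:
    - [[0,0,-3.5,0],[0,0,-7,0],[0,0,-9.5,0],[0,0,-11.5,0],[0,0,-12.4,0],[0,0,-12.4,0],[0,0,-12.4,0]]

```text
clock: 14.6
position: [0.608, -0.1007, 0.2679]
tool_rot: [3.131, 0.028, 0.829]
force: [0.8, 0.8, 0.3]
grip_width: 0.0596
```

Request:
step_arm:
  plan:
    - [[0,0,0,0],[0,0,0,0],[0,0,0,0],[0,0,0,0],[0,0,0,0],[0,0,0,0]]
  jaw: 0.8

```text
clock: 15.1
position: [0.6082, -0.1006, 0.2683]
tool_rot: [3.13, 0.027, 0.829]
force: [1.5, 0.8, 1.3]
grip_width: 0.017
```

```bash
python3 sg.py; python3 - <<'E'
from fit2 import *
save('wrist','w9')
E
```

```text
15.1 pos [ 0.6082 -0.1006  0.2683] rot [3.13  0.027 0.829] grip [ 0.6066 -0.1049  0.1133] w 0.017
l -0.0006 r 0.0697 Ft -1.64 Fr 0.57 Fz 1.26 t [-0.682 -0.731]
```

View pics/w9.png

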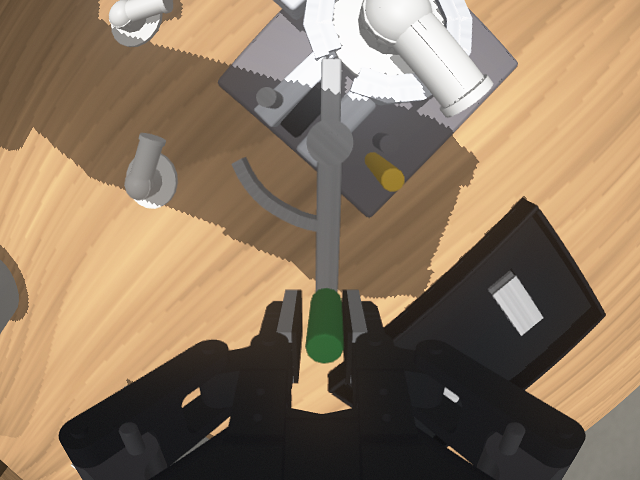

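```bash
cat >> sg.py <<'E'
import sys
def rows(dl,n):
    q=s['position'][:2]-P
    return [[round(float(x),2) for x in [*((R2(-dl*k/n)@q-q)*100),0,-dl*k/n]] for k in range(1,n+1)]
if len(sys.argv)>2: print(rows(float(sys.argv[1]),int(sys.argv[2])))
E
python3 sg.py 0.84 12
```

```text
15.15 pos [ 0.6081 -0.1006  0.2681] rot [3.131 0.028 0.829] grip [ 0.6065 -0.1049  0.1132] w 0.0174
l -0.0003 r 0.0697 Ft -2.0 Fr 0.23 Fz -0.41 t [-0.682 -0.731]
[[-0.32, -0.36, 0.0, -0.07], [-0.65, -0.69, 0.0, -0.14], [-1.02, -1.0, 0.0, -0.21], [-1.4, -1.28, 0.0, -0.28], [-1.8, -1.54, 0.0, -0.35], [-2.22, -1.77, 0.0, -0.42], [-2.65, -1.96, 0.0, -0.49], [-3.1, -2.13, 0.0, -0.56], [-3.56, -2.26, 0.0, -0.63], [-4.02, -2.37, 0.0, -0.7], [-4.49, -2.44, 0.0, -0.77], [-4.97, -2.47, 0.0, -0.84]]
```

Request:
step_arm:
  plan:
    - [[-0.3,-0.35,0,-0.07],[-0.65,-0.7,0,-0.14],[-1,-1,0,-0.21],[-1.4,-1.3,0,-0.28],[-1.8,-1.55,0,-0.35],[-2.2,-1.75,0,-0.42],[-2.65,-1.95,0,-0.49],[-3.1,-2.15,0,-0.56],[-3.55,-2.25,0,-0.63],[-4,-2.35,0,-0.7],[-4.5,-2.45,0,-0.77],[-4.95,-2.45,0,-0.84]]

```text
clock: 16.15
position: [0.5587, -0.1251, 0.2683]
tool_rot: [3.131, 0.027, -0.014]
force: [3.6, 0.1, 0.3]
grip_width: 0.0171
```

```bash
python3 sg.py 0.6 12
```

```text
16.15 pos [ 0.5587 -0.1251  0.2683] rot [ 3.131  0.027 -0.014] grip [ 0.5545 -0.1267  0.1134] w 0.0171
l 0.8348 r 0.0693 Ft -3.61 Fr -0.12 Fz 0.28 t [-1.     0.015]
[[-0.34, -0.01, 0.0, -0.05], [-0.68, 0.0, 0.0, -0.1], [-1.02, 0.03, 0.0, -0.15], [-1.35, 0.07, 0.0, -0.2], [-1.68, 0.13, 0.0, -0.25], [-2.01, 0.21, 0.0, -0.3], [-2.34, 0.31, 0.0, -0.35], [-2.66, 0.42, 0.0, -0.4], [-2.98, 0.54, 0.0, -0.45], [-3.28, 0.68, 0.0, -0.5], [-3.58, 0.84, 0.0, -0.55], [-3.88, 1.01, 0.0, -0.6]]
```

Request:
step_arm:
  plan:
    - [[-0.35,0,0,-0.05],[-0.7,0,0,-0.1],[-1,0.05,0,-0.15],[-1.35,0.05,0,-0.2],[-1.7,0.15,0,-0.25],[-2,0.2,0,-0.3],[-2.35,0.3,0,-0.35],[-2.65,0.4,0,-0.4],[-3,0.55,0,-0.45],[-3.3,0.7,0,-0.5],[-3.6,0.85,0,-0.55],[-3.9,1,0,-0.6]]

```text
clock: 17.15
position: [0.5201, -0.1154, 0.2686]
tool_rot: [3.132, 0.025, -0.617]
force: [7.2, -2.0, -4.5]
grip_width: 0.0169
```

```bash
python3 sg.py 0.2 6; python3 - <<'E'
from fit2 import *
save('wrist','w10');save('scene','s10');crop('s10','s10c',270,130,140,130,5)
E
```

```text
17.15 pos [ 0.5201 -0.1154  0.2686] rot [ 3.132  0.025 -0.617] grip [ 0.5161 -0.1144  0.1136] w 0.0169
l 1.4253 r 0.0693 Ft -7.07 Fr -2.4 Fz -4.55 t [-0.822  0.569]
[[-0.19, 0.12, 0.0, -0.03], [-0.38, 0.25, 0.0, -0.07], [-0.56, 0.38, 0.0, -0.1], [-0.74, 0.52, 0.0, -0.13], [-0.91, 0.67, 0.0, -0.17], [-1.08, 0.82, 0.0, -0.2]]
```

View pics/w10.png

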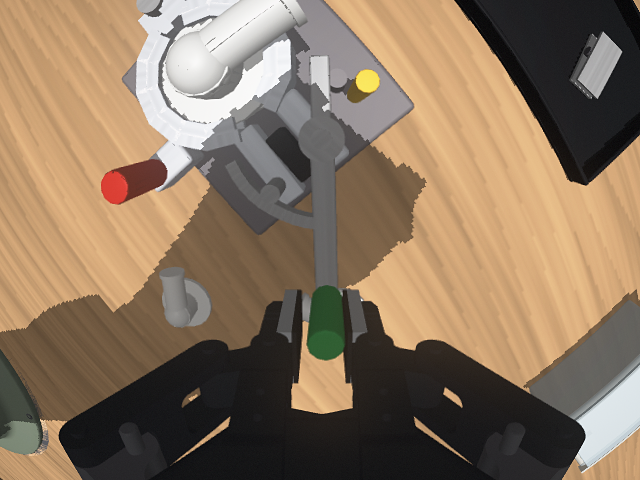

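View pics/s10c.png

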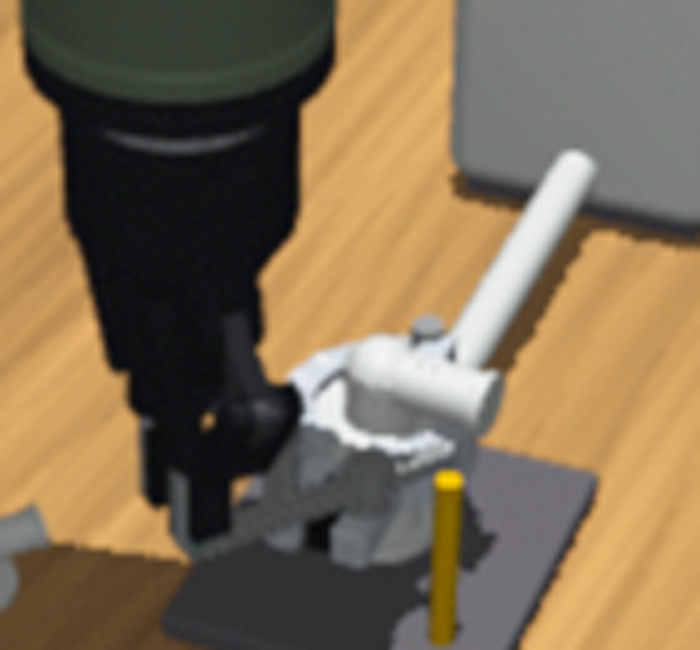

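Request:
step_arm:
  plan:
    - [[-0.2,0.1,0,-0.03],[-0.4,0.25,0,-0.07],[-0.55,0.4,0,-0.1],[-0.75,0.5,0,-0.13],[-0.9,0.65,0,-0.17],[-1.05,0.8,0,-0.2]]

```text
clock: 17.75
position: [0.5097, -0.1075, 0.2687]
tool_rot: [3.132, 0.024, -0.817]
force: [5.5, -4.8, -1.8]
grip_width: 0.0175
```

```bash
python3 sg.py 0.1 4
```

```text
17.75 pos [ 0.5097 -0.1075  0.2687] rot [ 3.132  0.024 -0.817] grip [ 0.506  -0.1059  0.1138] w 0.0175
l 1.6162 r 0.0694 Ft -7.3 Fr -0.53 Fz -1.78 t [-0.699  0.715]
[[-0.12, 0.12, 0.0, -0.03], [-0.24, 0.24, 0.0, -0.05], [-0.36, 0.36, 0.0, -0.08], [-0.48, 0.48, 0.0, -0.1]]
```

Request:
step_arm:
  plan:
    - [[-0.1,0.1,0,-0.02],[-0.2,0.2,0,-0.04],[-0.3,0.3,0,-0.06],[-0.4,0.4,0,-0.08]]

```text
clock: 18.08
position: [0.506, -0.104, 0.2688]
tool_rot: [3.132, 0.023, -0.898]
force: [4.8, -4.1, -3.8]
grip_width: 0.017
```

```bash
python3 sg.py
```

```text
18.08 pos [ 0.506  -0.104   0.2688] rot [ 3.132  0.023 -0.898] grip [ 0.5026 -0.1021  0.1139] w 0.017
l 1.6892 r 0.0694 Ft -6.24 Fr -1.03 Fz -3.77 t [-0.645  0.764]
```

Request:
step_arm:
  plan:
    - [[-0.07,0.08,0,-0.02],[-0.13,0.15,0,-0.03],[-0.2,0.22,0,-0.04]]

```text
clock: 18.33
position: [0.5043, -0.1022, 0.2689]
tool_rot: [3.132, 0.022, -0.938]
force: [5.0, -4.3, -2.8]
grip_width: 0.0169
```

```bash
python3 sg.py
```

```text
18.33 pos [ 0.5043 -0.1022  0.2689] rot [ 3.132  0.022 -0.938] grip [ 0.5011 -0.1003  0.1139] w 0.0169
l 1.7238 r 0.0694 Ft -6.46 Fr -1.32 Fz -2.78 t [-0.618  0.786]
```

Drag only so far. Continuing in about 1.5 mm steps, watching for the stop.

Request:
step_arm:
  plan:
    - [[-0.05,0.06,0,-0.01],[-0.09,0.12,0,-0.02],[-0.14,0.18,0,-0.03]]

```text
clock: 18.58
position: [0.5031, -0.1009, 0.2689]
tool_rot: [3.132, 0.022, -0.968]
force: [4.9, -4.2, -3.0]
grip_width: 0.0172
```

```bash
python3 sg.py
```

```text
18.58 pos [ 0.5031 -0.1009  0.2689] rot [ 3.132  0.022 -0.968] grip [ 0.5    -0.0989  0.1139] w 0.0172
l 1.7488 r 0.0694 Ft -6.31 Fr -1.39 Fz -3.0 t [-0.598  0.801]
```

Request:
step_arm:
  plan:
    - [[-0.04,0.05,0,-0.01],[-0.07,0.1,0,-0.01],[-0.11,0.14,0,-0.02]]

```text
clock: 18.83
position: [0.5023, -0.0999, 0.2689]
tool_rot: [3.133, 0.021, -0.987]
force: [2.6, -3.2, -3.2]
grip_width: 0.0168
```

```bash
python3 sg.py
```

```text
18.83 pos [ 0.5023 -0.0999  0.2689] rot [ 3.133  0.021 -0.987] grip [ 0.4993 -0.0979  0.114 ] w 0.0168
l 1.7662 r 0.0694 Ft -4.11 Fr -0.29 Fz -3.19 t [-0.584  0.812]
```

Request:
step_arm:
  plan:
    - [[-0.04,0.05,0,-0.01],[-0.07,0.1,0,-0.01],[-0.1,0.14,0,-0.02]]

```text
clock: 19.08
position: [0.5014, -0.0989, 0.269]
tool_rot: [3.133, 0.021, -1.007]
force: [3.8, -3.4, -2.8]
grip_width: 0.0169
```

```bash
python3 sg.py
```

```text
19.08 pos [ 0.5014 -0.0989  0.269 ] rot [ 3.133  0.021 -1.007] grip [ 0.4986 -0.0969  0.114 ] w 0.0169
l 1.7841 r 0.0694 Ft -4.92 Fr -1.2 Fz -2.79 t [-0.57   0.822]
```

Request:
step_arm:
  plan:
    - [[-0.03,0.04,0,-0.01],[-0.06,0.08,0,-0.01],[-0.09,0.12,0,-0.02]]

```text
clock: 19.33
position: [0.5007, -0.0979, 0.269]
tool_rot: [3.133, 0.02, -1.027]
force: [2.8, -3.1, -2.6]
grip_width: 0.017
```

```bash
python3 sg.py
```

```text
19.33 pos [ 0.5007 -0.0979  0.269 ] rot [ 3.133  0.02  -1.027] grip [ 0.4979 -0.096   0.114 ] w 0.017
l 1.8007 r 0.0694 Ft -4.12 Fr -0.57 Fz -2.63 t [-0.556  0.831]
```

Request:
step_arm:
  plan:
    - [[-0.03,0.04,0,-0.01],[-0.06,0.08,0,-0.01],[-0.08,0.12,0,-0.01]]

```text
clock: 19.58
position: [0.5, -0.097, 0.269]
tool_rot: [3.133, 0.02, -1.037]
force: [3.7, -4.3, -2.0]
grip_width: 0.0171
```

```bash
python3 sg.py
```

```text
19.58 pos [ 0.5   -0.097  0.269] rot [ 3.133  0.02  -1.037] grip [ 0.4973 -0.0951  0.1141] w 0.0171
l 1.8167 r 0.0695 Ft -5.65 Fr -0.76 Fz -2.05 t [-0.543  0.84 ]
```

Request:
step_arm:
  plan:
    - [[-0.03,0.04,0,0],[-0.05,0.08,0,-0.01],[-0.08,0.12,0,-0.01]]

```text
clock: 19.83
position: [0.4994, -0.0963, 0.2691]
tool_rot: [3.133, 0.019, -1.047]
force: [5.8, -5.3, -4.3]
grip_width: 0.0168
```

```bash
python3 sg.py
```

```text
19.83 pos [ 0.4994 -0.0963  0.2691] rot [ 3.133  0.019 -1.047] grip [ 0.4968 -0.0944  0.1141] w 0.0168
l 1.8287 r 0.0695 Ft -7.57 Fr -2.14 Fz -4.3 t [-0.532  0.846]
```

Force is now rising (7.6 N with less motion), so this is probably the stop. Confirming gently.

Request:
step_arm:
  plan:
    - [[-0.03,0.04,0,0],[-0.05,0.08,0,0],[-0.06,0.1,0,0]]

```text
clock: 20.08
position: [0.4991, -0.0958, 0.2691]
tool_rot: [3.133, 0.018, -1.047]
force: [5.7, -6.5, -4.0]
grip_width: 0.0174
```

```bash
python3 sg.py
```

```text
20.08 pos [ 0.4991 -0.0958  0.2691] rot [ 3.133  0.018 -1.047] grip [ 0.4966 -0.0941  0.1142] w 0.0174
l 1.8341 r 0.0695 Ft -8.59 Fr -1.42 Fz -4.04 t [-0.528  0.849]
```

Request:
step_arm:
  plan:
    - [[-0.03,0.04,0,0],[-0.05,0.08,0,0],[-0.06,0.1,0,0]]

```text
clock: 20.33
position: [0.4987, -0.0955, 0.2692]
tool_rot: [3.134, 0.017, -1.048]
force: [5.8, -7.4, -3.8]
grip_width: 0.017
```

```bash
python3 sg.py; python3 - <<'E'
from fit2 import *
save('wrist','w11');crop('w11','w11c',180,20,300,260,2.5)
E
```

```text
20.33 pos [ 0.4987 -0.0955  0.2692] rot [ 3.134  0.017 -1.048] grip [ 0.4963 -0.0938  0.1142] w 0.017
l 1.8393 r 0.0696 Ft -9.34 Fr -1.06 Fz -3.8 t [-0.523  0.852]
```

View pics/w11c.png

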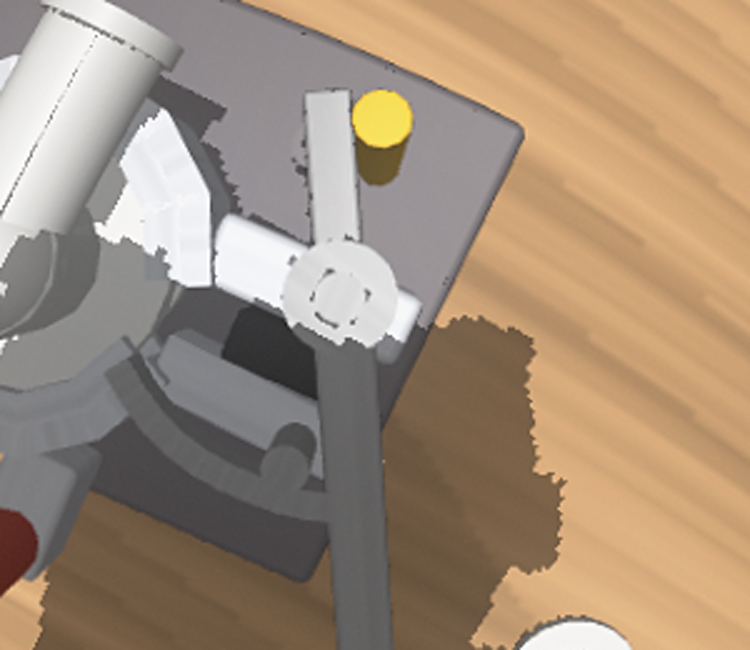

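Request:
step_arm:
  plan:
    - [[-0.03,0.05,0,0],[-0.05,0.09,0,0],[-0.07,0.12,0,0],[-0.08,0.14,0,0]]

```text
clock: 20.72
position: [0.4983, -0.0949, 0.2693]
tool_rot: [3.134, 0.015, -1.048]
force: [5.2, -9.4, -4.9]
grip_width: 0.0172
```

```bash
python3 sg.py
```

```text
20.72 pos [ 0.4983 -0.0949  0.2693] rot [ 3.134  0.015 -1.048] grip [ 0.496  -0.0934  0.1143] w 0.0172
l 1.8463 r 0.0696 Ft -10.74 Fr 0.43 Fz -4.86 t [-0.518  0.856]
```

Request:
step_arm:
  plan:
    - [[0.04,-0.07,0,0],[0.07,-0.12,0,0],[0.07,-0.12,0,0]]

```text
clock: 20.97
position: [0.4988, -0.096, 0.2692]
tool_rot: [3.134, 0.016, -1.048]
force: [-0.4, 0.3, 0.1]
grip_width: 0.017
```

```bash
python3 sg.py
```

```text
20.97 pos [ 0.4988 -0.096   0.2692] rot [ 3.134  0.016 -1.048] grip [ 0.4965 -0.0945  0.1143] w 0.017
l 1.8294 r 0.0698 Ft 0.48 Fr 0.13 Fz 0.07 t [-0.532  0.847]
```

Request:
step_arm:
  plan:
    - [[0,0,0,0],[0,0,0,0],[0,0,0,0],[0,0,0,0],[0,0,3,0],[0,0,6,0],[0,0,9,0],[0,0,12,0],[0,0,15,0],[0,0,15,0]]
  jaw: 0.5

```text
clock: 21.8
position: [0.4996, -0.0958, 0.4243]
tool_rot: [3.139, 0.011, -1.048]
force: [0.7, -0.4, 0.5]
grip_width: 0.0431
```

```bash
python3 - <<'E'
from fit2 import *
save('wrist','w12');crop('w12','w12c',220,60,280,240,2.6);save('scene','s12');save('top','t12');crop('s12','s12c',270,130,140,130,5)
p=np.load('p2.npy')
for l in(1.70,1.78,1.85):print(l,fish('w12',W(p,green(l),126)))
for l in(0,.05,.1):print(l,fish('w12',W(p,red(l),112)))
E
```

```text
1.7 [334.21095159 228.61591621]
1.78 [326.78423433 229.50078418]
1.85 [320.2489168  229.80706523]
0 [239.22371898 192.47475395]
0.05 [234.73061778 194.96557102]
0.1 [230.15542831 197.2099071 ]
```

View pics/w12c.png

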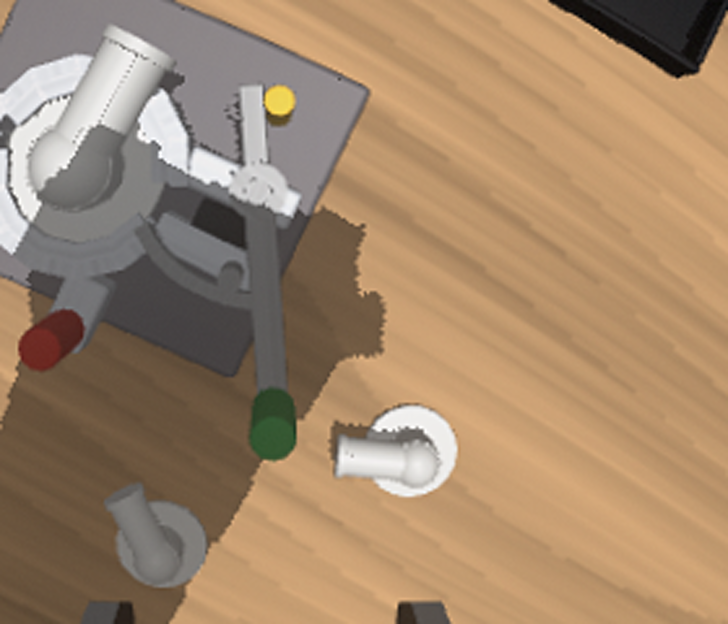

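View pics/s12.png

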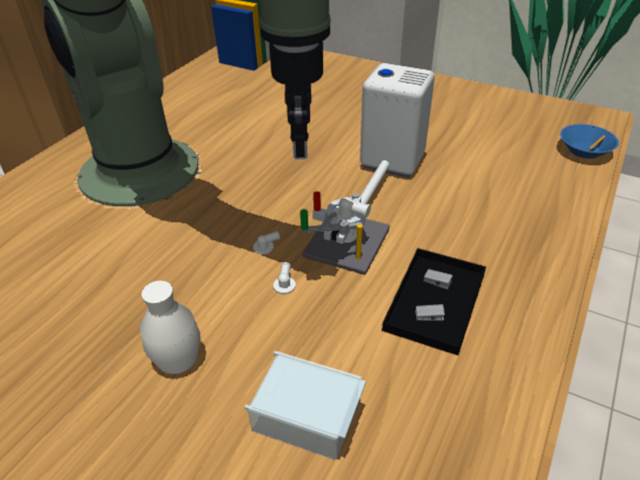

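```bash
python3 - <<'E'
from h import *
print(bot.job_done())
E
```

```text
the job is handed in; nothing more can be done
None
```

I shut the clamp ring, swung the latch to its stop peg, let go of both posts and handed the job in at about 22 s. `job_done` gave no verdict, so what follows is from my own readings.

- **Clamp:** I held the red post loosely and turned with it until the ring met the buffer. The push then rose from about 6 N to 17–19 N with the post no longer advancing. I held that through camera calls of about 0.1 s each. The last reading, 19.1 N, was close to the 20 N crush limit, so I backed off at once. The squeeze itself was inferred from force and post travel, not measured directly.
- **Latch:** I swung the green post round against a drag of about 4–7 N. It stopped advancing as the push rose to 10.7 N, which is well under the strain limit. I backed off to zero force, opened the gripper and raised it clear.
- **Last pictures:** The lever's tail is against the yellow peg and the hook is on the catch pin. The estimated angles are 1.80 rad for the latch and 0.04 rad for the clamp. The elbow appears seated on the outlet, and the vase, box and tray look unmoved. The gripper touches nothing.
- **Disagreement:** While pressing, my angle estimate from the arm read about 1.83–1.85 rad, against about 1.78 expected at the stop. I put this down to slack in the loose hold and about 2 mm of calibration error.
- **Tilt:** The tool tilted by up to about 0.03 rad while pressing the clamp. I allowed for that when placing the gripper on the latch post.

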